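# Padlocks off the hooks and into the caddy's lidded bin

### The job

Open the lidded bin of the mail caddy: raise the lid and push its folding side stay past straight until it locks against its stop. With the stay left locked, lift every padlock that hangs on the hook rack up and off its hook and put it in the bin, together with the padlock lying on the table in front of the rack. When all padlocks are in, break the stay's knee and lower the lid fully shut; leave the other things on the table where they are.

Things in the scene. Friction and masses are not known exactly. Their poses are not given: they have to be found in the camera images.
- caddy: Fixed black steel open-topped bin, 170 (x) x 228 (y) x 100 (z) mm outside, walls 4 mm, inner floor 4 mm above the table, lidded. Origin: centre of its underside, on the table; x points from its front to the lid's hinge at the far rim, z up. The folding stay is outside its -y side wall.
- lid (a joint): Flat lid (173 x 228 x 5 mm), hinged at the bin's far (+x) top edge. 0 = shut, grows as the front rises (rad); 1.52 is the highest the stay allows, about 1.50 when locked. Soft-close: above about 1.2 rad friction holds it where left; below about 1.0 rad it sinks slowly by itself (under 0.8 rad/s) until shut; between, either. Lifting takes about 3 N at the handle.
- knee (a joint): Knee of the stay: two round links, 80 mm pin to pin, on the bin's -y side. 0 = folded (shut), 2.86 rad = straight (lid highest), 3.16 = past straight, on its stop: locked, stays there by friction and the lid's weight. Raising the lid alone never takes it past straight: move knee_rod 12 mm past straight, to the bin's front and up. To break it move the rod towards the hinge and down; a few N.
- lid_handle (a point): Middle of the lid handle's bar: 12 mm round steel bar, 100 mm long, along the bin's y, 41 mm in front of the lid's edge (35 mm of gap), 218 mm from the hinge line, free all round. Moves with the lid on an arc about lid_hinge; the bar can turn in the fingers.
- lid_hinge (a point): Middle of the lid's hinge line: 88 mm behind (+x) the bin's centre, 103 mm above the table; axis along the bin's y.
- knee_rod (a point): Grip point on the knee rod, a 12 mm round rod sticking out along the bin's -y for 72 mm from the knee; this point is on its axis, 45 mm out from the links, 23 mm short of its end. It moves on an 80 mm circle about stay_foot in the bin's x-z plane: in bin axes from stay_foot at about (76, -25) mm shut, (53, 60) straight, (43, 67) locked.
- stay_foot (a point): Axis of the lower link's fixed pin, taken 45 mm out from the links (same bin y as knee_rod); 22 mm in front of the bin's centre, 83 mm above the table.
- rack: Fixed black steel hook rack, 300 mm wide (y), 192 mm high. Origin on the table under the middle hook's seat; x points from hook tips to the cross bar (52 to 64 mm behind the seats, as high as the hooks). Hooks: 8 mm round rods at y = -100, 0, 100 mm, axis 180 mm up, running from the bar to 27 mm in front of the seat, where the tip turns up to 12 mm above the axis.
- hook0 (a point): Seat on the axis of the hook at rack y = -100 mm (x = 0, 180 mm up).
- hook1 (a point): Seat on the axis of the middle hook.
- hook2 (a point): Seat on the axis of the hook at rack y = +100 mm.
- lock1: Hanging padlock: aluminium body 28 (x) x 50 (y) x 45 (z) mm, on it a shackle of 8 mm bar (40 mm wide in y, top at 80 mm). Origin: centre of the body's underside, z to the shackle. 0.2 to 0.35 kg. Take it by the y sides, shackle between the fingers; it stands by itself. Hangs on hook0, origin 113 mm up; to clear the tip lift 10 to 17 mm, then move 45 mm to the rack's -x. None if absent.
- lock2: Hanging padlock: aluminium body 28 (x) x 50 (y) x 45 (z) mm, on it a shackle of 8 mm bar (40 mm wide in y, top at 80 mm). Origin: centre of the body's underside, z to the shackle. 0.2 to 0.35 kg. Take it by the y sides, shackle between the fingers; it stands by itself. Hangs on hook1, origin 113 mm up; to clear the tip lift 10 to 17 mm, then move 45 mm to the rack's -x. None if absent.
- lock3: Hanging padlock: aluminium body 28 (x) x 50 (y) x 45 (z) mm, on it a shackle of 8 mm bar (40 mm wide in y, top at 80 mm). Origin: centre of the body's underside, z to the shackle. 0.2 to 0.35 kg. Take it by the y sides, shackle between the fingers; it stands by itself. Hangs on hook2, origin 113 mm up; to clear the tip lift 10 to 17 mm, then move 45 mm to the rack's -x. None if absent.
- lock4: A padlock like the hanging ones, always present, lying flat on the table 115 to 145 mm in front of (rack -x) the middle hook. Its frame differs: origin at the centre of the underside of the body as it lies, z up, x from the shackle to the body's square end; body 45 (x) x 50 (y) x 28 (z) mm, shackle reaching 58 mm to -x. Take it by the body's y sides.
- key_dish: Bystander: white ceramic dish of keys, 100 mm across, 26 mm high, on the table beside the bin's +y wall; origin at the middle of its underside.
- bottle_opener: Bystander: silver bottle opener, 130 mm long, flat on the table at the rack's -y side in front of it; origin at the middle of its underside.
- whistle: Bystander: red plastic whistle, 57 mm long, on the table at the rack's +y side in front of it; origin at the middle of its underside.
- folding_hook: Bystander: folded aluminium hook, 70 mm, on the table in front of the bin's +y corner; origin at the middle of its underside.
- torch: Bystander: pocket torch, 135 mm long, on the table at the back; origin at the middle of its underside.
Things that resemble listed ones, but are neither listed nor needed, are in the scene too. Leave any pink look-alike of the lock1 alone. Leave any blue look-alike of the lock4 alone.

How it is judged:
On the way, in this order (a step that is already met when the one before it is completed fails the run):
1. the lid is up and its stay is locked past straight (value of joint lid above 1.3 rad and value of joint knee above 3.05 rad), for 0.3 s.
2. every padlock is in the bin and lies still, with the lid still up on its locked stay (x of lock1 in the frame of caddy between -0.082 and 0.082 m and y of lock1 in the frame of caddy between -0.111 and 0.111 m and z of lock1 in the frame of caddy between -0.01 and 0.097 m and linear speed of each of lock1, lock2, lock3, lock4 below 0.05 m/s and x of lock2 in the frame of caddy between -0.082 and 0.082 m and y of lock2 in the frame of caddy between -0.111 and 0.111 m and z of lock2 in the frame of caddy between -0.01 and 0.097 m and x of lock3 in the frame of caddy between -0.082 and 0.082 m and y of lock3 in the frame of caddy between -0.111 and 0.111 m and z of lock3 in the frame of caddy between -0.01 and 0.097 m and x of lock4 in the frame of caddy between -0.082 and 0.082 m and y of lock4 in the frame of caddy between -0.111 and 0.111 m and z of lock4 in the frame of caddy between -0.01 and 0.097 m and value of joint lid above 1.3 rad and value of joint knee above 2.95 rad), for 0.2 s.
3. the stay's knee is broken and the lid starts down (value of joint knee below 2.7 rad).
At the end, for the whole second after the job is handed in: Every padlock that was there is inside the bin (origin within its walls: 82 mm of its centre in its x, 111 mm in its y, below 97 mm), still (under 50 mm/s), in any posture; the lid is shut to within 0.05 rad with the stay folded (x of lock1 in the frame of caddy between -0.082 and 0.082 m and y of lock1 in the frame of caddy between -0.111 and 0.111 m and z of lock1 in the frame of caddy between -0.01 and 0.097 m and linear speed of each of lock1, lock2, lock3, lock4 below 0.05 m/s and x of lock2 in the frame of caddy between -0.082 and 0.082 m and y of lock2 in the frame of caddy between -0.111 and 0.111 m and z of lock2 in the frame of caddy between -0.01 and 0.097 m and x of lock3 in the frame of caddy between -0.082 and 0.082 m and y of lock3 in the frame of caddy between -0.111 and 0.111 m and z of lock3 in the frame of caddy between -0.01 and 0.097 m and x of lock4 in the frame of caddy between -0.082 and 0.082 m and y of lock4 in the frame of caddy between -0.111 and 0.111 m and z of lock4 in the frame of caddy between -0.01 and 0.097 m and value of joint lid below 0.05 rad and value of joint knee below 0.5 rad); the robot touches nothing.
It fails at once if a bystander is pushed more than 50 mm from its place: key dish, bottle opener, whistle, folding hook or torch (distance of any of key_dish, bottle_opener, whistle, folding_hook, torch from where it was at the start of the episode above 0.05 m).
Of lock1, lock2, lock3 only 2 to 3 are there at a start; the rules pass over those that are not, and their reading is None.
At some moment in a run one of lock4 may be knocked a few centimetres aside while the robot is not near it.
Once in a run the grip may slacken for a moment while it holds something.
It also fails if it takes over 210 s, if anything falls off the work surface, if the arm or the gripper's body presses on something with over 40 N, if the wrist force passes 120 N, or if a joint passes its speed limit or range.

### The arm

A 6-joint arm with a two-finger parallel gripper is mounted at the origin on the work surface. World frame = base frame: x ahead of the robot, y to its left, z up, the work surface at z = 0. Lengths are in m, angles in rad, forces in N, time in s.
With the tool pointing down it reaches from about 0.25 to 0.775 m from the base axis. Payload 4 kg.
Tool frame: the origin (TCP) lies at the very end of the fingers, on their centre line; the grasp point (between the pads) lies 19 mm behind it; z points along the fingers, y is the line along which they close (so a half turn about z gives the same grasp; the last joint's range is limited). The gripper opens to 94 mm and grips with 3 to 60 N. Pads are 16 mm wide; open, the fingers measure 119 mm over their backs; the gripper's body (75 mm by 177 mm) begins 78 mm behind the grasp point.
Start: joints at [-1.262, 0.087, 1.371, -0, 1.684, -0.103], TCP at [0.22, -0.504, 0.206] pointing down, gripper open.
Joint ranges: [-3.1, 3.1], [-0.76, 2.03], [0.27, 2.55], [-1.08, 4.22], [0.17, 2.65], [-2.57, 2.57]. Speed limits (rad/s): [2.79, 2.79, 3.14, 3.14, 3.14, 3.14].

### API

Orientations are given as [roll, pitch, yaw] about the fixed x, y, z axes, in that order (R = Rz(yaw) Ry(pitch) Rx(roll)).
In Python, from bench import robot, vision gives the robot as it stands.
- The arm moves only by the shell command python3 -m crank 'ROWS'. ROWS is JSON, a list of rows, each a list of 3 entries, a list of its own where there are three numbers: the closure, from 0 (fully open) to 1 (shut), then the shift along the tool's x, y, z in m, then the turn, a rotation vector about the tool's x, y, z in degrees. A call has 1 to 8 rows; each row shifts and turns the commanded pose from where the row before left it, along the tool's axes as they then stand; what a row does not reach is not made up. A row lasts 1/10 s, in which the tool goes at most 50 mm and 8.59 degrees, less where a joint would pass 70% of its speed; a pose out of reach is approached as far as the arm can. A call with a gripper value outside its range is refused whole. The fingers move at their own pace and stop on an object; the grip force is fixed at half the most. Time passes only in rows, so rows that do not move let the fingers close. It gives the time, the measured TCP pose, the force, the opening and the grip force at its end, in the units of the state.
- robot.get_obs(): the state, without advancing time (a new reading comes with each control period).
- vision.snapshot(name): name is "side" or "top"; returns a dict with "color" (420x560x3 uint8, red, green, blue), "z_map" (420x560 float32, m along the optical axis (not along the pixel's ray), 0 where there is no reading), "fx", "fy", "cx", "cy" (pixels), "dist" ([k1, k2, p1, p2, k3] as OpenCV has them; the pictures are not rectified), "R" (3x3) and "t" (3): a world point X has camera coordinates R X + t. Camera axes: x right, y down, z forward; pixel columns grow to the right and rows downward; lengths in m; the calibration is good to about 2 mm. A picture is of the moment at which its call begins.
- robot.close_job(): hands the job in; it is judged then, once.
The state is a dict: "time": time; "joint_positions": joint angles; "qvel": joint speeds; "joint_torque": joint torques, N m; "tool_pos": TCP position; "ee_rot": TCP orientation; "wrist_force": force on the tool from outside, world axes, zero at the start; "wrist_torque": the same for the moment, N m; "width": finger opening in m; "finger_force": force on a finger pad.
Only numpy, scipy, OpenCV 4.12 (cv2) and the standard library are available. Lean on these libraries where they do the work, as an engineer would, in place of code of your own. Each camera call takes 0.05 s, during which the arm holds its last target. There are 200 camera calls.

## Working session

There is one attempt and no reset: what is moved stays moved. The work goes in short steps, Python scripts to look and compute and a shell command to move; the robot and the scene stay as the last step left them, time stands still between calls to the robot, and variables do not carry over. Pictures are saved under pics/ and viewed, at most 14 in all, crops included, and the job is handed in when it is done.

```bash
ls; mkdir -p pics
cat > h.py <<'E'
import numpy as np, cv2
from bench import robot, vision
from scipy.spatial.transform import Rotation as Rn
def snap(n):
    s=vision.snapshot(n); s['K']=np.array([[s['fx'],0,s['cx']],[0,s['fy'],s['cy']],[0,0,1.]]); s['dist']=np.array(s['dist'],float); s['R']=np.array(s['R']);s['t']=np.array(s['t']); return s
def cloud(s):
    h,w=s['z_map'].shape; u,v=np.meshgrid(np.arange(w),np.arange(h))
    p=cv2.undistortPoints(np.stack([u,v],-1).reshape(-1,1,2).astype(float),s['K'],s['dist']).reshape(h,w,2)
    z=s['z_map'][...,None]; c=np.concatenate([p*z,z],-1); X=(c-s['t'])@s['R']; X[s['z_map']==0]=np.nan; return X
def proj(s,X): return cv2.projectPoints(np.atleast_2d(np.array(X,float)),cv2.Rodrigues(s['R'])[0],s['t'],s['K'],s['dist'])[0].reshape(-1,2)
def ray(s,uv,z):
    p=cv2.undistortPoints(np.array(uv,float).reshape(-1,1,2),s['K'],s['dist']).reshape(-1,2)
    d=np.c_[p,np.ones(len(p))]@s['R']; o=-s['R'].T@s['t']; return o+d*((z-o[2])/d[:,2])[:,None]
def save(s,f): cv2.imwrite('pics/'+f,s['color'][...,::-1])
E
python3 - <<'E'
from h import *
for n in('side','top'):
    s=snap(n); save(s,n+'0.png'); print(n,-s['R'].T@s['t'],s['R'][2],s['fx'])
    np.savez(n+'0.npz',X=cloud(s),c=s['color'])
print(robot.get_obs())
E
```

```text
pics
side [0.23949631 1.0566203  0.97565947] [ 0.18434858 -0.76999434 -0.61083903] 536.6415089989177
top [0.27493064 0.01210098 1.19027868] [ 0.21077798 -0.01477332 -0.97742232] 433.1072186720416
{'time': 0.1, 'joint_positions': array([-1.26211806e+00,  8.78291064e-02,  1.37207911e+00,  6.27962294e-06,
        1.68359302e+00, -1.03089613e-01]), 'qvel': array([-2.70695148e-03, -3.23108309e-03, -4.16901336e-03, -2.25501672e-03,
       -2.92737243e-04, -6.07228152e-05]), 'joint_torque': array([ 1.69114850e-03, -3.41253197e+01, -3.03301656e+01,  7.19301822e-02,
        3.04231967e-02, -9.40167342e-05]), 'tool_pos': array([ 0.21998056, -0.50355952,  0.20446182]), 'ee_rot': array([-3.13969485e+00, -2.02614251e-04,  4.11768387e-01]), 'wrist_force': array([-0.09443845, -0.21798595,  0.16402148]), 'wrist_torque': array([ 0.02232084, -0.0008754 ,  0.04805963]), 'finger_force': 0.0, 'width': 0.09386944744804118}
```

View pics/side0.png

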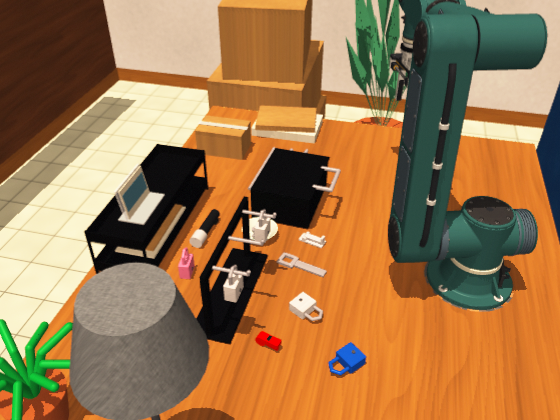

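View pics/top0.png

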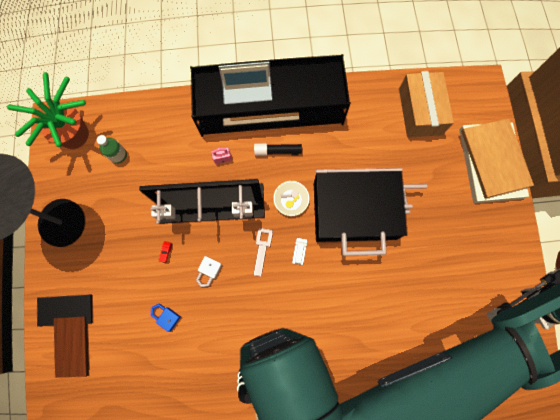

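The side view shows the caddy at (290,185), with padlocks on two hooks at (262,225) and (233,285). In the top view the lid is at (360,205) with its handle at (363,252). The hanging locks are at (160,212) and (242,208), the middle hook is empty, and the table lock is at (208,270). The pink and blue look-alikes are at (222,156) and (166,317).

```bash
cat > m.py <<'E'
from h import *
d=np.load('top0.npz');X=d['X'];c=d['c'].astype(int)
def box(m,n):
    P=X[m][:,:2].astype(np.float32); r=cv2.minAreaRect(P); print(n,len(P),r, 'z',np.percentile(X[m][:,2],[5,50,95]).round(3)); return r
u,v=np.meshgrid(np.arange(560),np.arange(420))
def reg(a,b,e,f): return (u>=a)&(u<=b)&(v>=e)&(v<=f)
z=X[...,2]
box(reg(305,415,160,245)&(z>.095)&(z<.115)&(c.max(-1)<70),'lid')
box(reg(335,392,235,262)&(z>.085)&(z<.125)&(c.max(-1)>90),'handle')
box(reg(402,435,175,222)&(z>.03)&(z<.125)&(c.max(-1)>90),'rod')
box(reg(135,270,178,222)&(z>.165)&(z<.2)&(c.max(-1)<70),'bar')
for k,(a,b) in enumerate([(232,252),(194,206),(150,172)]):
    m=reg(a,b,180,222)&(z>.17)&(z<.215)&(c.max(-1)>90); 
    if m.sum(): box(m,'hook%d'%k)
    m=reg(a-8,b+8,180,228)&(z>.1)&(z<.175)&(c.max(-1)>90)
    if m.sum(): box(m,'lockbody%d'%k)
m=reg(190,228,250,292)&(c.max(-1)-c.min(-1)<45)&(c.min(-1)>100)
box(m,'lock4'); m2=m&(z>.02); box(m2,'lock4 body top')
E
python3 m.py
```

```text
lid 5543 ((0.5049372911453247, -0.2100907862186432), (0.22745411098003387, 0.18046773970127106), 86.38309478759766) z [0.102 0.105 0.108]
handle 350 ((0.40107154846191406, -0.20361080765724182), (0.11269456148147583, 0.051669150590896606), 84.74713897705078) z [0.104 0.108 0.111]
rod 214 ((0.509876012802124, -0.362466961145401), (0.07957026362419128, 0.12651672959327698), 84.70731353759766) z [0.058 0.067 0.107]
bar 777 ((0.5696973204612732, 0.1911165714263916), (0.28762367367744446, 0.012690144591033459), 88.36033630371094) z [0.172 0.19  0.194]
hook0 151 ((0.5264376401901245, 0.09780484437942505), (0.09642176330089569, 0.03648381680250168), 17.3721981048584) z [0.18  0.184 0.191]
lockbody0 196 ((0.5374888181686401, 0.08531159907579422), (0.052115850150585175, 0.09059128165245056), 73.36898803710938) z [0.129 0.156 0.162]
hook1 123 ((0.5302602052688599, 0.19328497350215912), (0.012792264111340046, 0.09411247074604034), 84.19393920898438) z [0.178 0.183 0.189]
hook2 151 ((0.5333497524261475, 0.28885242342948914), (0.04152262955904007, 0.09370463341474533), 86.39056396484375) z [0.177 0.184 0.191]
lockbody2 212 ((0.5391297936439514, 0.30188220739364624), (0.07039569318294525, 0.057976771146059036), 88.25874328613281) z [0.123 0.155 0.162]
lock4 351 ((0.37400612235069275, 0.2125309407711029), (0.053372953087091446, 0.07515975832939148), 59.287715911865234) z [0.016 0.027 0.031]
lock4 body top 300 ((0.3729128837585449, 0.21059755980968475), (0.04899636656045914, 0.0753345638513565), 59.749019622802734) z [0.022 0.027 0.031]
```

```bash
cat >> h.py <<'E'
def go(p,yaw,pose=None):
    """print tool-frame shift (mm) from current pose to p, after turning to yaw(deg)"""
    o=robot.get_obs(); Rc=Rn.from_euler('xyz',o['ee_rot']); Rt=Rn.from_euler('xyz',[180,0,yaw],degrees=True)
    tv=(Rc.inv()*Rt).as_rotvec(degrees=True)
    print('t',round(o['time'],1),'turn',tv.round(1),'shift after turn mm',(Rt.inv().apply(np.array(p)-o['tool_pos'])*1000).round(1),'pos',o['tool_pos'].round(4),'F',o['wrist_force'].round(1),'w',round(o['width'],4))
E
python3 - <<'E'
from h import *
for n in('side','top'):
    d=np.load(n+'0.npz');X=d['X'];c=d['c'].astype(int);br=(c.min(-1)>85)&(c.max(-1)-c.min(-1)<40)
    # bin axes guess
    C=np.array([.505,-.210]);a=np.radians(-3.6);ex=np.array([np.cos(a),np.sin(a)]);ey=np.array([-ex[1],ex[0]])
    q=X[...,:2]-C; bx=q@ex; by=q@ey; z=X[...,2]
    m=br&(bx<-.11)&(bx>-.16)&(abs(by)<.07)&(z>.08)&(z<.13)
    print(n,'bar n',m.sum(),'bx',np.percentile(bx[m],[3,50,97]).round(4),'by',np.percentile(by[m],[1,99]).round(4),'z',np.percentile(z[m],[5,50,95]).round(4),'slope',np.polyfit(by[m],bx[m],1).round(4) if m.sum()>20 else '')
    for lo,hi in((-.02,.03),(.03,.09)):
        m=br&(bx>lo)&(bx<hi)&(by<-.118)&(by>-.26)&(z>.03)&(z<.13)
        if m.sum():print(n,lo,'rod n',m.sum(),'bx',np.percentile(bx[m],[3,50,97]).round(4),'by',np.percentile(by[m],[1,50,99]).round(4),'z',np.percentile(z[m],[5,50,95]).round(4))
    m=(c.max(-1)<70)&(z>.1)&(z<.112)&(abs(by)<.15)&(abs(bx)<.13)
    if m.sum(): print(n,'lid bx',np.percentile(bx[m],[1,99]).round(4),'by',np.percentile(by[m],[1,99]).round(4))
E
python3 -m crank '[[0,[0,0,0],[0,0,-7.85]],[0,[0,0,0],[0,0,-7.85]],[0,[0,0,0],[0,0,-7.85]],[0,[0,0,0],[0,0,-7.85]],[0,[0,0,0],[0,0,-7.85]],[0,[0,0,0],[0,0,-7.85]],[0,[0,0,0],[0,0,-7.85]],[0,[0,0,0],[0,0,-7.85]]]'
```

```text
side bar n 9 bx [-0.1212 -0.1164 -0.1115] by [-0.0508  0.0565] z [0.1043 0.107  0.1081] slope 
side -0.02 rod n 1 bx [-0.0009 -0.0009 -0.0009] by [-0.1183 -0.1183 -0.1183] z [0.1017 0.1017 0.1017]
side 0.03 rod n 1 bx [0.0607 0.0607 0.0607] by [-0.1892 -0.1892 -0.1892] z [0.0557 0.0557 0.0557]
side lid bx [-0.0807  0.0881] by [-0.1104  0.1147]
top bar n 5 bx [-0.128  -0.1162 -0.1118] by [-0.0485  0.05  ] z [0.1065 0.1083 0.1109] slope 
top -0.02 rod n 3 bx [-0.012  -0.0097 -0.0091] by [-0.1253 -0.1235 -0.1226] z [0.0835 0.0854 0.086 ]
top 0.03 rod n 2 bx [0.0336 0.0447 0.0557] by [-0.1487 -0.1358 -0.123 ] z [0.063  0.0706 0.0783]
top lid bx [-0.0804  0.0875] by [-0.1099  0.1113]
time: 0.9
tool_pos: [0.2201, -0.5037, 0.2048]
ee_rot: [-3.141, -0.001, 1.514]
wrist_force: [0.2, -0.5, -0.5]
width: 0.094
finger_force: 0.0
```

```bash
python3 - <<'E'
from h import *
go([.377,-.201,.15],86.4)
d=np.load('top0.npz');X=d['X'];c=d['c'].astype(int)
C=np.array([.507,-.2095]);a=np.radians(-3.6);ex=np.array([np.cos(a),np.sin(a)]);ey=np.array([-ex[1],ex[0]])
q=X[...,:2]-C; bx=q@ex; by=q@ey; z=X[...,2]
m=(abs(by)<.04)&(bx<-.105)&(bx>-.16)&(z>.085)&(z<.125)
print(m.sum(),np.percentile(bx[m],[3,50,97]),np.polyfit(by[m],bx[m],1),np.median(z[m]))
m=(bx>.02)&(bx<.1)&(by<-.125)&(by>-.26)&(z>.035)&(z<.09)
print(m.sum(),np.percentile(bx[m],[3,50,97]),np.percentile(by[m],[3,50,97]),np.median(z[m]))
E
sed -i '$a\    return' h.py; tail -3 h.py
```

```text
t 0.9 turn [-0.  -0.1  0.3] shift after turn mm [312.  137.6  54.8] pos [ 0.2201 -0.5037  0.2048] F [ 0.2 -0.5 -0.5] w 0.094
145 [-0.13033881 -0.12516416 -0.11920803] [-0.00698337 -0.1251344 ] 0.10755235298791756
113 [0.03466366 0.05601353 0.06313892] [-0.19117542 -0.16166998 -0.12927563] 0.06159010734284398
    tv=(Rc.inv()*Rt).as_rotvec(degrees=True)
    print('t',round(o['time'],1),'turn',tv.round(1),'shift after turn mm',(Rt.inv().apply(np.array(p)-o['tool_pos'])*1000).round(1),'pos',o['tool_pos'].round(4),'F',o['wrist_force'].round(1),'w',round(o['width'],4))
    return
```

```bash
python3 -m crank '[[0.64,[0.039,0.0177,0],[0,0,0]],[0.64,[0.039,0.0177,0],[0,0,0]],[0.64,[0.039,0.0177,0],[0,0,0]],[0.64,[0.039,0.0177,0.01],[0,0,0]],[0.64,[0.039,0.0177,0.01],[0,0,0]],[0.64,[0.039,0.0177,0.01],[0,0,0]],[0.64,[0.039,0.0177,0.01],[0,0,0]],[0.64,[0.039,0.0177,0.01],[0,0,0]]]'
python3 -m crank '[[0.64,[0,0,0],[0,0,0]],[0.64,[0,0,0],[0,0,0]]]'
python3 - <<'E'
from h import *
go([.381,-.201,.084],86.4)
s=snap('side');save(s,'s1.png')
cv2.imwrite('pics/s1c.png',cv2.resize(s['color'][120:240,220:380,::-1],None,fx=4,fy=4,interpolation=cv2.INTER_CUBIC))
E
```

```text
time: 1.7
tool_pos: [0.3813, -0.1998, 0.1548]
ee_rot: [-3.141, -0.0, 1.508]
wrist_force: [0.4, -0.0, -0.1]
width: 0.0352
finger_force: 0.0
time: 1.9
tool_pos: [0.381, -0.2008, 0.155]
ee_rot: [-3.14, 0.0, 1.511]
wrist_force: [0.4, -0.8, -0.1]
width: 0.0336
finger_force: 0.0
t 1.9 turn [-0.1  0.   0.1] shift after turn mm [-0.2  0.  71. ] pos [ 0.381  -0.2008  0.155 ] F [ 0.4 -0.8 -0.1] w 0.0336
```

View pics/s1c.png

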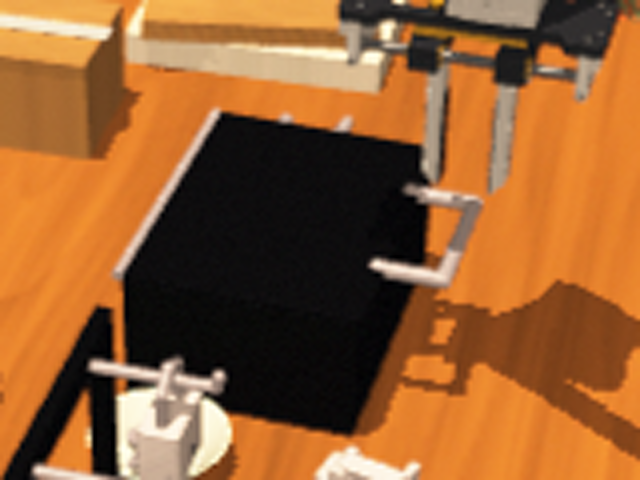

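The crop shows the open fingers (at crop 433,180 and 497,190) above and straddling the handle bar (at crop 465,240). I'll descend and grip.

```bash
python3 -m crank '[[0.64,[0,0,0.025],[0,0,0]],[0.64,[0,0,0.024],[0,0,0]],[0.64,[0,0,0.022],[0,0,0]],[0.64,[0,0,0],[0,0,0]],[1,[0,0,0],[0,0,0]],[1,[0,0,0],[0,0,0]],[1,[0,0,0],[0,0,0]],[1,[0,0,0],[0,0,0]]]'
python3 - <<'E'
import numpy as np
# arc rows in tool axes: r=218, from current th
r=218
th=np.linspace(0,1.53,17)
for k in range(16):
    dx=r*(np.cos(th[k])-np.cos(th[k+1])); dz=-r*(np.sin(th[k+1])-np.sin(th[k])); print(round(dx,1),round(dz,1))
E
```

```text
time: 2.75
tool_pos: [0.3823, -0.2026, 0.0861]
ee_rot: [3.138, 0.002, 1.508]
wrist_force: [1.3, -1.1, 2.5]
width: 0.011
finger_force: 30.0
1.0 -20.8
3.0 -20.6
4.9 -20.2
6.8 -19.7
8.7 -18.9
10.5 -18.0
12.1 -16.9
13.7 -15.7
15.1 -14.3
16.4 -12.8
17.6 -11.2
18.6 -9.5
19.4 -7.6
20.0 -5.8
20.5 -3.8
20.8 -1.8
```

```bash
python3 -m crank '[[1,[0,0.001,-0.0208],[0,0,0]],[1,[0,0.003,-0.0206],[0,0,0]],[1,[0,0.0049,-0.0202],[0,0,0]],[1,[0,0.0068,-0.0197],[0,0,0]],[1,[0,0.0087,-0.0189],[0,0,0]],[1,[0,0.0105,-0.018],[0,0,0]],[1,[0,0.0121,-0.0169],[0,0,0]],[1,[0,0.0137,-0.0157],[0,0,0]]]'
```

```text
time: 3.55
tool_pos: [0.4384, -0.206, 0.2357]
ee_rot: [-3.133, 0.002, 1.506]
wrist_force: [-7.4, -3.0, 0.4]
width: 0.0112
finger_force: 30.0
```

```bash
python3 -m crank '[[1,[0,0.0151,-0.0143],[0,0,0]],[1,[0,0.0164,-0.0128],[0,0,0]],[1,[0,0.0176,-0.0112],[0,0,0]],[1,[0,0.0186,-0.0095],[0,0,0]],[1,[0,0.0194,-0.0076],[0,0,0]],[1,[0,0,0],[0,0,0]]]'
```

```text
time: 4.15
tool_pos: [0.53, -0.2114, 0.2938]
ee_rot: [3.138, 0.003, 1.508]
wrist_force: [-0.4, -0.5, 3.6]
width: 0.0117
finger_force: 3.0
```

```bash
python3 -m crank '[[1,[0,0,0],[0,0,0]],[1,[0,0,0],[0,0,0]],[1,[0,0,0],[0,0,0]]]'; python3 -m crank '[[1,[0,0.01,-0.0032],[0,0,0]],[1,[0,0.01,-0.0026],[0,0,0]],[1,[0,0.01,-0.002],[0,0,0]],[1,[0,0.01,-0.0018],[0,0,0]],[1,[0,0.01,-0.001],[0,0,0]],[1,[0,0.008,-0.0006],[0,0,0]],[1,[0,0,0],[0,0,0]]]'
```

```text
time: 4.45
tool_pos: [0.5284, -0.2112, 0.2928]
ee_rot: [3.139, 0.002, 1.507]
wrist_force: [-2.9, -0.9, 5.1]
width: 0.0112
finger_force: 30.0
time: 5.15
tool_pos: [0.5866, -0.2149, 0.303]
ee_rot: [3.141, 0.001, 1.508]
wrist_force: [-3.0, -0.5, 5.0]
width: 0.0109
finger_force: 30.0
```

```bash
python3 -m crank '[[0.6,[0,0,0],[0,0,0]],[0.6,[0,0,0],[0,0,0]],[0.6,[0,0,-0.02],[0,0,0]],[0.6,[0,0,-0.03],[0,0,0]],[0.6,[-0.04,-0.03,-0.01],[0,0,0]],[0.6,[-0.04,-0.03,0],[0,0,0]],[0.6,[-0.04,-0.03,0],[0,0,0]],[0.6,[-0.04,-0.03,0],[0,0,0]]]'
cat > rod.py <<'E'
from h import *
C=np.array([.511,-.210]);a=np.radians(-3.6);ex=np.array([np.cos(a),np.sin(a)]);ey=np.array([-ex[1],ex[0]])
def W(x,y,z): return np.r_[C+x*ex+y*ey,z]
if __name__=='__main__':
    for n in('top','side'):
        s=snap(n);X=cloud(s);q=X[...,:2]-C; bx=q@ex; by=q@ey; z=X[...,2]
        m=(bx>-.01)&(bx<.07)&(by<-.135)&(by>-.2)&(z>.10)&(z<.18)
        if m.sum(): print(n,m.sum(),'bx',np.percentile(bx[m],[3,50,97]).round(4),'by',np.percentile(by[m],[3,50,97]).round(4),'z',np.percentile(z[m],[5,50,95]).round(4))
        m=(abs(by)<.04)&(bx>.03)&(bx<.12)&(z>.29)&(z<.35)
        if m.sum(): print(n,m.sum(),'bar bx',np.percentile(bx[m],[3,50,97]).round(4),'z',np.percentile(z[m],[5,50,95]).round(4))
    save(s,'s2.png'); go(W(.031,-.172,.18),86.4); go(W(.031,-.172,.124),86.4)
E
python3 rod.py
```

```text
time: 5.95
tool_pos: [0.4563, -0.3668, 0.3611]
ee_rot: [3.141, -0.0, 1.509]
wrist_force: [0.4, -0.4, 0.6]
width: 0.0374
finger_force: 0.0
top 95 bx [0.031  0.0357 0.0417] by [-0.1914 -0.1665 -0.1376] z [0.1378 0.1421 0.1448]
top 215 bar bx [0.0693 0.0735 0.0802] z [0.3203 0.3247 0.328 ]
side 37 bx [0.0295 0.034  0.0398] by [-0.1865 -0.1654 -0.1393] z [0.1347 0.14   0.1432]
side 73 bar bx [0.0684 0.0713 0.0792] z [0.3168 0.3233 0.3266]
t 6.0 turn [-0.1  0.  -0.5] shift after turn mm [ -8.6  78.2 180.7] pos [ 0.4536 -0.3701  0.3607] F [-0.1 -0.   0.2] w 0.0376
t 6.0 turn [-0.1  0.  -0.5] shift after turn mm [ -8.6  78.2 236.7] pos [ 0.4536 -0.3701  0.3607] F [-0.1 -0.   0.2] w 0.0376
```

View pics/s2.png

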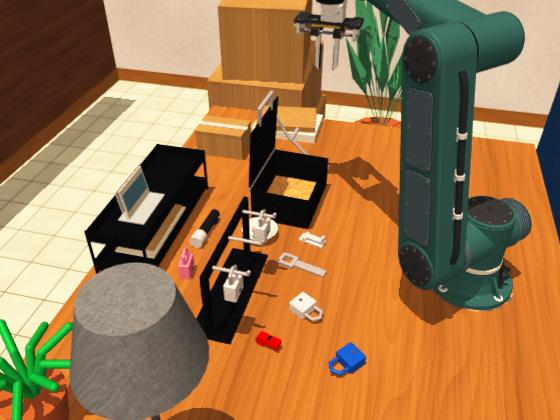

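The lid is upright, with its handle at (267,107), and the rod and links are visible at (293,135). The rod measures bx 35 mm, z 138 mm, just short of straight. I'll grip it.

```bash
python3 -m crank '[[0.55,[-0.009,0.027,0],[0,0,0]],[0.55,[0,0.027,0.03],[0,0,0]],[0.55,[0,0.028,0.04],[0,0,0]],[0.55,[0,0,0.045],[0,0,0]],[0.55,[0,0,0.045],[0,0,0]],[0.55,[0,0,0.03],[0,0,0]],[0.55,[0,0,0],[0,0,0]]]'; python3 rod.py
```

```text
time: 6.75
tool_pos: [0.5365, -0.3767, 0.1638]
ee_rot: [-3.131, -0.009, 1.509]
wrist_force: [-0.4, 0.3, -0.1]
width: 0.0423
finger_force: 0.0
top 1 bx [0.04 0.04 0.04] by [-0.136 -0.136 -0.136] z [0.1403 0.1403 0.1403]
top 215 bar bx [0.0691 0.0733 0.0799] z [0.3203 0.3251 0.3278]
side 70 bx [0.0045 0.0341 0.0654] by [-0.1868 -0.1588 -0.1364] z [0.1352 0.1438 0.1784]
side 74 bar bx [0.0679 0.0722 0.0793] z [0.3175 0.3231 0.3261]
t 6.8 turn [-0. -0.  0.] shift after turn mm [-4.7 -7.6 -8.4] pos [ 0.539  -0.3793  0.1716] F [0.5 0.5 0.2] w 0.0422
t 6.8 turn [-0. -0.  0.] shift after turn mm [-4.7 -7.6 47.6] pos [ 0.539  -0.3793  0.1716] F [0.5 0.5 0.2] w 0.0422
```

```bash
python3 -m crank '[[0.55,[-0.002,-0.0035,0.025],[0,0,0]],[0.55,[0,0,0.027],[0,0,0]],[0.55,[0,0,0],[0,0,0]],[1,[0,0,0],[0,0,0]],[1,[0,0,0],[0,0,0]],[1,[0,0,0],[0,0,0]],[1,[0,0,0],[0,0,0]],[1,[0,0,0],[0,0,0]]]'
```

```text
time: 7.65
tool_pos: [0.5371, -0.3825, 0.1218]
ee_rot: [3.136, 0.002, 1.508]
wrist_force: [4.6, -0.1, 2.5]
width: 0.0111
finger_force: 30.0
```

```bash
python3 -m crank '[[1,[0,-0.004,-0.0033],[0,0,0]],[1,[0,-0.004,-0.0026],[0,0,0]],[1,[0,-0.004,-0.002],[0,0,0]],[1,[0,-0.003,-0.0015],[0,0,0]],[1,[0,-0.003,-0.0012],[0,0,0]],[1,[0,0,0],[0,0,0]]]'; python3 rod.py
```

```text
time: 8.25
tool_pos: [0.5221, -0.3816, 0.1352]
ee_rot: [3.127, 0.005, 1.509]
wrist_force: [8.7, 0.4, 6.8]
width: 0.0111
finger_force: 30.0
top 4 bx [0.0235 0.0258 0.0267] by [-0.1406 -0.1385 -0.1372] z [0.1503 0.153  0.1541]
top 209 bar bx [0.0664 0.0709 0.0774] z [0.3198 0.3247 0.3279]
side 139 bx [0.0032 0.0201 0.0372] by [-0.1795 -0.1616 -0.144 ] z [0.1432 0.1557 0.1767]
side 73 bar bx [0.0656 0.0689 0.0761] z [0.3176 0.3232 0.3261]
t 8.3 turn [0.8 0.3 0.1] shift after turn mm [ -1.4   9.1 -44.8] pos [ 0.5221 -0.3816  0.1352] F [8.6 0.9 6.3] w 0.0112
t 8.3 turn [0.8 0.3 0.1] shift after turn mm [-1.4  9.1 11.2] pos [ 0.5221 -0.3816  0.1352] F [8.6 0.9 6.3] w 0.0112
```

```bash
python3 -m crank '[[1,[0,-0.003,-0.001],[0,0,0]],[1,[0,-0.002,-0.001],[0,0,0]],[1,[0,0,0],[0,0,0]],[1,[0,0,0],[0,0,0]]]'; python3 -m crank '[[0.6,[0,0,0],[0,0,0]],[0.6,[0,0,0],[0,0,0]],[0.6,[0,0,-0.03],[0,0,0]],[0.6,[0,0,-0.05],[0,0,0]],[0.6,[0,0,-0.05],[0,0,0]],[0.6,[0,0,-0.05],[0,0,0]],[0.6,[-0.02,0,-0.03],[0,0,0]],[0.6,[0,0,0],[0,0,0]]]'; python3 rod.py
```

```text
time: 8.75
tool_pos: [0.5212, -0.3815, 0.136]
ee_rot: [3.119, 0.005, 1.511]
wrist_force: [20.1, -3.0, 0.4]
width: 0.011
finger_force: 30.0
time: 9.55
tool_pos: [0.5107, -0.4026, 0.3488]
ee_rot: [3.134, 0.008, 1.506]
wrist_force: [-0.1, 0.9, 0.9]
width: 0.0376
finger_force: 0.0
top 114 bx [0.0146 0.0192 0.026 ] by [-0.191  -0.163  -0.1362] z [0.1496 0.1551 0.1585]
top 209 bar bx [0.0662 0.0704 0.0771] z [0.3205 0.3244 0.3278]
side 41 bx [0.0135 0.0186 0.0261] by [-0.1871 -0.1619 -0.1373] z [0.1482 0.1532 0.1567]
side 73 bar bx [0.0656 0.0685 0.0754] z [0.317  0.3228 0.326 ]
t 9.7 turn [-0. -0. -0.] shift after turn mm [ 18.2  19.6 162.3] pos [ 0.5104 -0.4006  0.3423] F [ 0.5 -0.2  0.1] w 0.0378
t 9.7 turn [-0. -0. -0.] shift after turn mm [ 18.2  19.6 218.3] pos [ 0.5104 -0.4006  0.3423] F [ 0.5 -0.2  0.1] w 0.0378
```

```bash
cat > l4.py <<'E'
from h import *
for n in('top','side'):
    s=snap(n);c=s['color'].astype(int);X=cloud(s);z=X[...,2]
    m=(c.max(-1)-c.min(-1)<60)&(c.min(-1)>90)&(X[...,0]>.27)&(X[...,0]<.45)&(X[...,1]>.12)&(X[...,1]<.30)&(z>.004)&(z<.05)
    m=cv2.morphologyEx(m.astype(np.uint8),cv2.MORPH_OPEN,np.ones((2,2))) 
    k,l,st,ce=cv2.connectedComponentsWithStats(m); i=1+st[1:,4].argmax(); m=l==i
    b=m&(z>.023); uv=np.argwhere(b)[:,::-1].astype(np.float32)
    er=cv2.morphologyEx(b.astype(np.uint8),cv2.MORPH_OPEN,cv2.getStructuringElement(cv2.MORPH_ELLIPSE,(9,9)))>0
    P=X[er][:,:2].astype(np.float32); A=X[m][:,:2]
    r=cv2.minAreaRect(P); print(n,m.sum(),er.sum(),'body',np.round(r[0],4),np.round(r[1],4),round(r[2],1),'zmed',np.median(z[er]).round(4),'all mean',A.mean(0).round(4),'extent',np.percentile(A,[2,98],0).round(3))
    d=P.mean(0)-A[~er[m]].mean(0); print('dir shackle->body deg',np.degrees(np.arctan2(d[1],d[0])).round(1))
    if n=='top': y0,x0=np.argwhere(m).mean(0).astype(int); cv2.imwrite('pics/l4_%d.png'%int(10*robot.get_obs()['time']),cv2.resize(s['color'][y0-40:y0+40,x0-50:x0+50,::-1],None,fx=6,fy=6,interpolation=cv2.INTER_CUBIC)); print(x0,y0)
print(robot.get_obs()['tool_pos'])
E
python3 l4.py; ls pics
```

```text
top 378 161 body [0.3677 0.2322] [0.0299 0.0414] 62.9 zmed 0.0279 all mean [nan nan] extent [[nan nan]
 [nan nan]]
dir shackle->body deg nan
200 279
side 536 163 body [0.3598 0.2352] [0.0471 0.0321] 44.9 zmed 0.0264 all mean [nan nan] extent [[nan nan]
 [nan nan]]
dir shackle->body deg nan
[ 0.51024975 -0.3996783   0.33963589]
l4_97.png
s1.png
s1c.png
s2.png
side0.png
top0.png
```

View pics/l4_97.png

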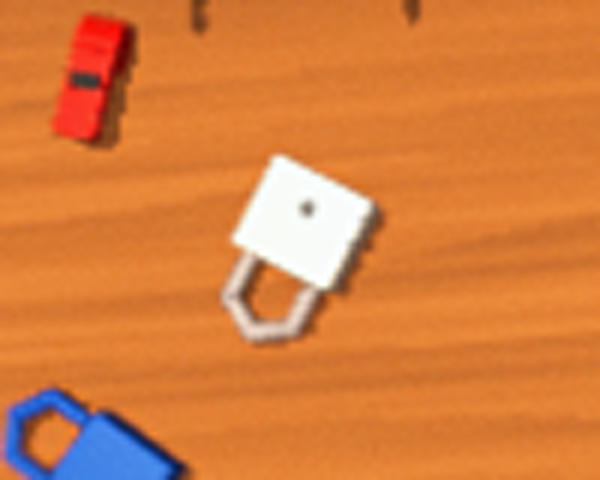

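The lock was knocked; its body corners in the crop are about (279,153), (376,205), (331,290) and (234,240), with the shackle to the lower left. The corners go onto the z = 28 mm plane.

Run:
```python
from h import *
s=snap('top')
c=np.array([(279,153),(376,205),(331,290),(234,240)])/6+[150,239]-.42
P=ray(s,c,.028); print(P.round(4)); print('ctr',P.mean(0),'sides',np.linalg.norm(P-np.roll(P,-1,0),axis=1))
d=(P[0]+P[1]-P[2]-P[3])[:2]; a=np.degrees(np.arctan2(d[1],d[0])); print('lock x dir deg',a)
e=(P[0]+P[3]-P[1]-P[2])[:2]; b=np.degrees(np.arctan2(e[1],e[0]));print('y dir',b)
ctr=P.mean(0); go([ctr[0],ctr[1],.30],(a+b-90)/2)
```

```text
[[0.3969 0.2363 0.028 ]
 [0.3702 0.1939 0.028 ]
 [0.3342 0.2162 0.028 ]
 [0.3597 0.2586 0.028 ]]
ctr [0.36525599 0.22624829 0.028     ] sides [0.05012229 0.0423696  0.04945464 0.04338397]
lock x dir deg -31.249986662250443
y dir 58.3944913656627
t 9.8 turn [-4.000e-01  1.000e-01  1.178e+02] shift after turn mm [-450.  -458.4   39.4] pos [ 0.5102 -0.3995  0.3394] F [ 0.1  0.7 -0.8] w 0.038
```

```bash
python3 -m crank '[[0,[0,0,0],[0,0,-7.8]],[0,[0,0,0],[0,0,-7.8]],[0,[0,0,0],[0,0,-7.8]],[0,[0,0,0],[0,0,-7.8]],[0,[0,0,0],[0,0,-7.8]],[0,[0,0,0],[0,0,-7.8]],[0,[0,0,0],[0,0,-7.8]],[0,[0,0,0],[0,0,-7.8]]]'; python3 -c "
from h import *
go([.3653,.2262,.30],148.6)"
```

```text
time: 10.6
tool_pos: [0.5104, -0.3994, 0.34]
ee_rot: [3.141, -0.004, 2.603]
wrist_force: [-0.3, -0.0, 0.1]
width: 0.0936
finger_force: 0.0
t 10.6 turn [ 0.1 -0.2  0.6] shift after turn mm [449.8 458.4  40. ] pos [ 0.5104 -0.3994  0.34  ] F [-0.3 -0.   0.1] w 0.0936
```

```bash
python3 -m crank '[[0,[0.028,0.0286,0],[0,0,0]],[0,[0.028,0.0286,0],[0,0,0]],[0,[0.028,0.0286,0],[0,0,0]],[0,[0.028,0.0286,0],[0,0,0]],[0,[0.028,0.0286,0],[0,0,0]],[0,[0.028,0.0286,0],[0,0,0]],[0,[0.028,0.0286,0],[0,0,0]],[0,[0.028,0.0286,0],[0,0,0]]]';python3 -m crank '[[0,[0.028,0.0286,0],[0,0,0]],[0,[0.028,0.0286,0],[0,0,0]],[0,[0.028,0.0286,0],[0,0,0]],[0,[0.028,0.0286,0],[0,0,0]],[0,[0.028,0.0286,0.01],[0,0,0]],[0,[0.028,0.0286,0.01],[0,0,0]],[0,[0.028,0.0286,0.01],[0,0,0]],[0,[0.028,0.0286,0.01],[0,0,0]]]'; python3 -m crank '[[0,[0,0,0],[0,0,0]],[0,[0,0,0],[0,0,0]]]'; python3 -c "
from h import *
go([.3653,.2262,.008],148.6)
s=snap('top');save(s,'t3.png')
s=snap('side');c=s['color'].astype(int)
cv2.imwrite('pics/s3c.png',cv2.resize(s['color'][200:400,220:420,::-1],None,fx=3,fy=3,interpolation=cv2.INTER_CUBIC))"
```

```text
time: 11.4
tool_pos: [0.4361, -0.0865, 0.3403]
ee_rot: [-3.141, -0.004, 2.597]
wrist_force: [0.4, 0.5, 0.2]
width: 0.0942
finger_force: 0.0
time: 12.2
tool_pos: [0.3627, 0.2245, 0.3]
ee_rot: [-3.139, -0.002, 2.598]
wrist_force: [0.6, 0.5, -0.1]
width: 0.094
finger_force: 0.0
time: 12.4
tool_pos: [0.3634, 0.2233, 0.3005]
ee_rot: [-3.138, -0.002, 2.6]
wrist_force: [0.3, -0.9, -0.3]
width: 0.094
finger_force: 0.0
t 12.4 turn [-0.2 -0.1  0.3] shift after turn mm [-1.000e-01  3.500e+00  2.925e+02] pos [0.3634 0.2233 0.3005] F [ 0.3 -0.9 -0.3] w 0.094
```

View pics/s3c.png

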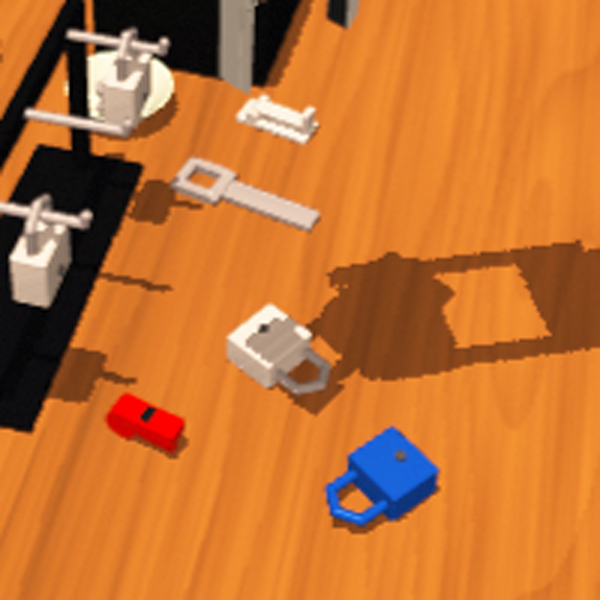

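The side crop shows the table lock's body centred near crop (268,338), which is pixel (309,313). I'll check it against the top-view estimate.

```bash
python3 -c "
from h import *
s=snap('side');print(proj(s,[.3653,.2262,.028]), ray(s,[(309,313)],.028))"
python3 -m crank '[[0.2,[0,0.003,0.045],[0,0,0]],[0.2,[0,0,0.045],[0,0,0]],[0.2,[0,0,0.045],[0,0,0]],[0.2,[0,0,0.045],[0,0,0]],[0.2,[0,0,0.045],[0,0,0]],[0.2,[0,0,0.02],[0,0,0]],[0.2,[0,0,0],[0,0,0]]]'; python3 l4.py
```

```text
[[310.25949866 309.88150442]] [[0.36630045 0.23611418 0.028     ]]
time: 13.25
tool_pos: [0.364, 0.2232, 0.0538]
ee_rot: [-3.135, -0.004, 2.594]
wrist_force: [-0.3, -0.8, 0.2]
width: 0.0756
finger_force: 0.0
top 18 0 body [0. 0.] [0. 0.] 0.0 zmed nan all mean [0.3163 0.2433] extent [[0.306 0.181]
 [0.321 0.257]]
dir shackle->body deg nan
194 294
side 504 0 body [0. 0.] [0. 0.] 0.0 zmed nan all mean [nan nan] extent [[nan nan]
 [nan nan]]
dir shackle->body deg nan
[0.36718055 0.22508464 0.0581756 ]
  return _methods._mean(a, axis=axis, dtype=dtype,
  ret = ret.dtype.type(ret / rcount)
l4.py:11: RuntimeWarning: Mean of empty slice.
  d=P.mean(0)-A[~er[m]].mean(0); print('dir shackle->body deg',np.degrees(np.arctan2(d[1],d[0])).round(1))
  ret = um.true_divide(
```

```bash
python3 -m crank '[[0.2,[0,0,0.03],[0,0,0]],[0.2,[0,0,0.02],[0,0,0]],[0.2,[0,0,0],[0,0,0]],[1,[0,0,0],[0,0,0]],[1,[0,0,0],[0,0,0]],[1,[0,0,0],[0,0,0]],[1,[0,0,0],[0,0,0]]]'
```

```text
time: 14.05
tool_pos: [0.3674, 0.2264, 0.0088]
ee_rot: [3.139, 0.002, 2.597]
wrist_force: [0.2, 0.7, 2.3]
width: 0.0498
finger_force: 30.0
```

```bash
python3 -m crank '[[1,[0,0,-0.03],[0,0,0]],[1,[0,0,-0.045],[0,0,0]],[1,[0,0,-0.045],[0,0,0]],[1,[0,0,-0.045],[0,0,-7]],[1,[0,0,-0.045],[0,0,-7]],[1,[0,0,-0.04],[0,0,-7]],[1,[0,0,0],[0,0,-7]],[1,[0,0,0],[0,0,0]]]'; python3 -c "
from rod import *
go(W(.013,.060,.12),176.4);print(W(.013,.060,.12))"
```

```text
time: 14.85
tool_pos: [0.3664, 0.2259, 0.2583]
ee_rot: [3.141, 0.002, 3.085]
wrist_force: [0.1, 0.2, -3.9]
width: 0.0499
finger_force: 30.0
t 14.8 turn [0.  0.1 0.4] shift after turn mm [-184.7 -365.9  138.3] pos [0.3664 0.2259 0.2583] F [ 0.1  0.2 -3.9] w 0.0499
[ 0.52774178 -0.15093467  0.12      ]
```

```bash
python3 -m crank '[[1,[-0.0185,-0.0366,0],[0,0,0]],[1,[-0.0185,-0.0366,0],[0,0,0]],[1,[-0.0185,-0.0366,0],[0,0,0]],[1,[-0.0185,-0.0366,0],[0,0,0]],[1,[-0.0185,-0.0366,0],[0,0,0]],[1,[-0.0185,-0.0366,0],[0,0,0]],[1,[-0.0185,-0.0366,0],[0,0,0]],[1,[-0.0185,-0.0366,0],[0,0,0]]]';python3 -m crank '[[1,[-0.0185,-0.0366,0],[0,0,0]],[1,[-0.0185,-0.0366,0],[0,0,0]],[1,[0,0,0],[0,0,0]],[1,[0,0,0],[0,0,0]],[1,[0,0,0],[0,0,0]]]'; python3 -c "
from rod import *
go(W(.013,.060,.016),176.4);s=snap('top');save(s,'t4.png')"
```

```text
time: 15.65
tool_pos: [0.497, -0.0762, 0.2549]
ee_rot: [3.141, -0.004, 3.082]
wrist_force: [0.6, 0.8, -3.5]
width: 0.0498
finger_force: 30.0
time: 16.15
tool_pos: [0.5297, -0.149, 0.256]
ee_rot: [3.14, -0.003, 3.085]
wrist_force: [-0.2, 0.3, -3.4]
width: 0.0498
finger_force: 30.0
t 16.1 turn [ 0.1 -0.1  0.4] shift after turn mm [  1.8  -2.  240. ] pos [ 0.5297 -0.149   0.256 ] F [-0.2  0.3 -3.4] w 0.0498
```

View pics/t4.png

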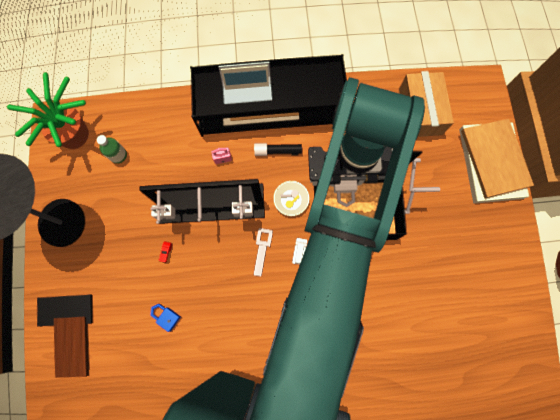

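The top view shows the gripper over the bin's left part at (340,190), with the lid upright behind it. I'll shift it 20 mm to the front for wrist clearance, then lower.

```bash
python3 -m crank '[[1,[0.022,-0.002,0.03],[0,0,0]],[1,[0,0,0.04],[0,0,0]],[1,[0,0,0.04],[0,0,0]],[1,[0,0,0.03],[0,0,0]],[1,[0,0,0.03],[0,0,0]],[1,[0,0,0],[0,0,0]]]';python3 -m crank '[[1,[0,0,0.02],[0,0,0]],[1,[0,0,0.02],[0,0,0]],[1,[0,0,0.015],[0,0,0]],[1,[0,0,0.012],[0,0,0]],[1,[0,0,0],[0,0,0]],[1,[0,0,0],[0,0,0]]]'
```

```text
time: 16.8
tool_pos: [0.5044, -0.148, 0.0824]
ee_rot: [3.138, -0.01, 3.087]
wrist_force: [-1.1, 0.5, -3.5]
width: 0.0497
finger_force: 30.0
time: 17.4
tool_pos: [0.5091, -0.1508, 0.0216]
ee_rot: [-3.141, 0.002, 3.086]
wrist_force: [0.5, -0.0, -3.8]
width: 0.0495
finger_force: 30.0
```

```bash
python3 -m crank '[[1,[0,0,0.006],[0,0,0]],[1,[0,0,0],[0,0,0]],[0.3,[0,0,0],[0,0,0]],[0.3,[0,0,0],[0,0,0]],[0.3,[0,0,-0.02],[0,0,0]],[0.3,[0,0,-0.04],[0,0,0]],[0.3,[0,0,-0.045],[0,0,0]],[0.3,[0,0,-0.045],[0,0,0]]]';python3 -m crank '[[0.2,[0,0,-0.045],[0,0,0]],[0.2,[0,0,-0.045],[0,0,0]],[0.2,[0.01,0.03,-0.01],[0,0,0]],[0.2,[0.01,0.03,0],[0,0,0]],[0.2,[0.01,0.035,0],[0,0,0]],[0.2,[0,0.035,0],[0,0,0]],[0.2,[0,0.035,0],[0,0,0]],[0.2,[0,0.035,0],[0,0,0]]]'
cat > lk.py <<'E'
from h import *
C=np.array([.512,.193]);a=np.radians(-1.9);ex=np.array([np.cos(a),np.sin(a)]);ey=np.array([-ex[1],ex[0]])
for n in('top','side'):
    s=snap(n);c=s['color'].astype(int);X=cloud(s);q=X[...,:2]-C;rx=q@ex;ry=q@ey;z=X[...,2]
    br=(c.min(-1)>80)&(c.max(-1)-c.min(-1)<70)
    for k,y in((0,-.1),(2,.1)):
        m=br&(abs(ry-y)<.04)&(rx>-.05)&(rx<.045)&(z>.105)&(z<.164)
        t=m&(z>.153)
        if t.sum(): P=np.c_[rx[t],ry[t]];print(n,k,'top n',t.sum(),'rx,ry pct',np.percentile(P,[5,50,95],0).round(4).tolist(),'ang',np.round(cv2.minAreaRect(P.astype(np.float32)),3) if 0 else cv2.minAreaRect(P.astype(np.float32)))
        if m.sum(): print('  all n',m.sum(),np.percentile(ry[m],[3,50,97]).round(4),np.percentile(rx[m],[3,50,97]).round(4),np.percentile(z[m],[3,97]).round(3))
        w=abs(rx+.02)<.008; w=br&w&(abs(ry-y)<.02)&(z>.17); 
        if w.sum(): print('  hook tip ry',np.median(ry[w]).round(4))
save(s,'s5.png')
E
python3 lk.py
```

```text
time: 18.2
tool_pos: [0.5083, -0.1508, 0.1666]
ee_rot: [-3.141, 0.001, 3.086]
wrist_force: [0.7, 0.3, -0.3]
width: 0.0656
finger_force: 0.0
time: 19.0
tool_pos: [0.4896, 0.0518, 0.2655]
ee_rot: [3.142, 0.003, 3.085]
wrist_force: [0.6, 0.4, -0.1]
width: 0.0754
finger_force: 0.0
top 0 top n 65 rx,ry pct [[-0.0096, -0.1223], [-0.0057, -0.1076], [0.0011, -0.0806]] ang ((-0.003367581870406866, -0.09954208880662918), (0.04686461389064789, 0.012725154869258404), 88.62672424316406)
  all n 100 [-0.1241 -0.1078 -0.0782] [-0.0102 -0.007   0.0017] [0.134 0.159]
  hook tip ry -0.1048
top 2 top n 120 rx,ry pct [[-0.0041, 0.0758], [0.0037, 0.0919], [0.0203, 0.1207]] ang ((0.008502145297825336, 0.0984368622303009), (0.049845412373542786, 0.025935208424925804), 88.36814880371094)
  all n 157 [0.0754 0.0922 0.1231] [-0.0048  0.0015  0.0204] [0.128 0.161]
  hook tip ry 0.0994
side 0 top n 116 rx,ry pct [[-0.0077, -0.1164], [0.0025, -0.0915], [0.0167, -0.0733]] ang ((0.004427073523402214, -0.09705913066864014), (0.05199456214904785, 0.02776876837015152), 87.02770233154297)
  all n 310 [-0.1171 -0.0799 -0.0717] [-0.0091  0.0006  0.0171] [0.117 0.158]
  hook tip ry -0.0886
side 2 top n 148 rx,ry pct [[-0.004, 0.0872], [0.0054, 0.1094], [0.0199, 0.125]] ang ((0.008410284295678139, 0.10464923828840256), (0.04269895330071449, 0.02681596204638481), 87.97441864013672)
  all n 386 [0.0853 0.1205 0.1269] [-0.0053  0.0038  0.0209] [0.117 0.159]
  hook tip ry 0.1024
```

Run:
```python
from h import *
C=np.array([.512,.193]);a=np.radians(-1.9);ex=np.array([np.cos(a),np.sin(a)]);ey=np.array([-ex[1],ex[0]])
p=C+.004*ex-.098*ey; q=C+.008*ex+.101*ey; print(p,q); go([*p,.121],176.4)
```

```text
[0.51274859 0.09492126] [0.52334427 0.29367923]
t 19.1 turn [0.1 0.1 0.7] shift after turn mm [-20.5  42.3 144.3] pos [0.4896 0.054  0.2653] F [ 0.3 -1.2  0.4] w 0.0749
```

```bash
python3 -m crank '[[0.1,[-0.01,0.021,0],[0,0,0]],[0.1,[-0.01,0.021,0],[0,0,0]],[0.1,[0,0,0],[0,0,0]],[0.1,[0,0,0.03],[0,0,0]],[0.1,[0,0,0.03],[0,0,0]],[0.1,[0,0,0],[0,0,0]],[0.1,[0,0,0],[0,0,0]]]'; python3 -c "
from h import *
go([.5128,.0949,.121],176.4)
s=snap('side');cv2.imwrite('pics/s6c.png',cv2.resize(s['color'][150:330,170:370,::-1],None,fx=3,fy=3,interpolation=cv2.INTER_CUBIC))"
```

```text
time: 19.8
tool_pos: [0.5117, 0.0904, 0.2047]
ee_rot: [-3.141, -0.0, 3.085]
wrist_force: [-0.1, -0.0, 0.8]
width: 0.0844
finger_force: 0.0
t 19.8 turn [-0.  -0.   0.3] shift after turn mm [-0.8  4.6 83.7] pos [0.5117 0.0904 0.2047] F [-0.1 -0.   0.8] w 0.0844
```

View pics/s6c.png

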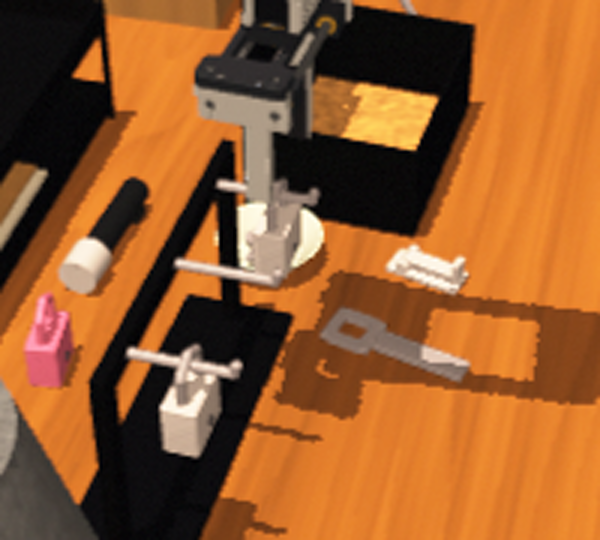

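The +y finger (crop 258,165) is lined up to pass beside lock1 (crop 275,240), and the rack bar stays clear behind. I'll descend.

```bash
python3 -m crank '[[0.1,[-0.001,0.004,0.02],[0,0,0]],[0.1,[0,0,0.025],[0,0,0]],[0.1,[0,0,0.02],[0,0,0]],[0.1,[0,0,0.018],[0,0,0]],[0.1,[0,0,0],[0,0,0]]]'; python3 -m crank '[[1,[0,0,0],[0,0,0]],[1,[0,0,0],[0,0,0]],[1,[0,0,0],[0,0,0]],[1,[0,0,0],[0,0,0]]]'
```

```text
time: 20.35
tool_pos: [0.5126, 0.0949, 0.1208]
ee_rot: [-3.141, -0.002, 3.085]
wrist_force: [-0.4, 0.1, -0.4]
width: 0.0845
finger_force: 0.0
time: 20.75
tool_pos: [0.5138, 0.0953, 0.1225]
ee_rot: [3.141, 0.002, 3.086]
wrist_force: [-0.7, 0.8, -0.4]
width: 0.0558
finger_force: 0.0
```

```bash
python3 -m crank '[[1,[0,0,0],[0,0,0]],[1,[0,0,0],[0,0,0]],[1,[0,0,0],[0,0,0]]]'; python3 -m crank '[[1,[0,0,-0.006],[0,0,0]],[1,[0,0,-0.007],[0,0,0]],[1,[0,0,0],[0,0,0]],[1,[0,0,0],[0,0,0]]]'
```

```text
time: 21.05
tool_pos: [0.5135, 0.0948, 0.1218]
ee_rot: [-3.141, 0.001, 3.085]
wrist_force: [-0.2, -2.6, 2.4]
width: 0.0512
finger_force: 29.6
time: 21.45
tool_pos: [0.5131, 0.0956, 0.1342]
ee_rot: [3.141, -0.0, 3.086]
wrist_force: [-0.2, 0.4, -2.7]
width: 0.0507
finger_force: 29.6
```

```bash
python3 -m crank '[[1,[0.015,0,0],[0,0,0]],[1,[0.015,0,0],[0,0,0]],[1,[0.015,0,0],[0,0,0]],[1,[0.012,0,0],[0,0,0]],[1,[0,0,0],[0,0,0]],[1,[0,0,-0.04],[0,0,0]],[1,[0,0,-0.045],[0,0,0]],[1,[0,0,-0.045],[0,0,0]]]'; python3 -c "
from rod import *
go(W(.022,-.014,.25),176.4);go(W(.022,-.014,.016),176.4)"
```

```text
time: 22.25
tool_pos: [0.4563, 0.0985, 0.2653]
ee_rot: [-3.141, -0.001, 3.086]
wrist_force: [-0.0, 0.2, -2.5]
width: 0.0507
finger_force: 29.6
t 22.2 turn [-0.  -0.   0.4] shift after turn mm [ -96.  -318.4   15.3] pos [0.4563 0.0985 0.2653] F [-0.   0.2 -2.5] w 0.0507
t 22.2 turn [-0.  -0.   0.4] shift after turn mm [ -96.  -318.4  249.3] pos [0.4563 0.0985 0.2653] F [-0.   0.2 -2.5] w 0.0507
```

```bash
python3 -m crank '[[1,[-0.01,-0.04,0],[0,0,0]],[1,[-0.01,-0.04,0],[0,0,0]],[1,[-0.01,-0.04,0],[0,0,0]],[1,[-0.01,-0.04,0],[0,0,0]],[1,[-0.01,-0.04,0],[0,0,0]],[1,[-0.01,-0.04,0],[0,0,0]],[1,[-0.01,-0.04,0],[0,0,0]],[1,[-0.012,-0.042,0],[0,0,0]]]'; python3 -m crank '[[1,[0,0,0],[0,0,0]],[1,[0,0,0],[0,0,0]],[1,[0,0,0.04],[0,0,0]],[1,[0,0,0.04],[0,0,0]],[1,[0,0,0.03],[0,0,0]],[1,[0,0,0],[0,0,0]],[1,[0,0,0],[0,0,0]]]';python3 -c "
from rod import *
go(W(.008,-.018,.016),176.4)"
```

```text
time: 23.05
tool_pos: [0.5207, -0.2295, 0.2642]
ee_rot: [-3.141, 0.001, 3.086]
wrist_force: [-0.1, 1.0, -2.2]
width: 0.0508
finger_force: 29.6
time: 23.75
tool_pos: [0.5203, -0.2266, 0.1549]
ee_rot: [3.141, 0.0, 3.087]
wrist_force: [0.5, 0.0, -2.7]
width: 0.0507
finger_force: 29.6
t 23.8 turn [0.  0.  0.5] shift after turn mm [  2.3  -2.1 138.9] pos [ 0.5203 -0.2266  0.1549] F [ 0.5  0.  -2.7] w 0.0507
```

```bash
python3 -m crank '[[1,[0.002,-0.002,0.035],[0,0,0]],[1,[0,0,0.035],[0,0,0]],[1,[0,0,0.03],[0,0,0]],[1,[0,0,0.02],[0,0,0]],[1,[0,0,0.012],[0,0,0]],[1,[0,0,0.005],[0,0,0]],[1,[0,0,0],[0,0,0]],[1,[0,0,0],[0,0,0]]]'
```

```text
time: 24.55
tool_pos: [0.5194, -0.2302, 0.0194]
ee_rot: [-3.14, 0.003, 3.086]
wrist_force: [-0.1, -0.2, -3.2]
width: 0.0507
finger_force: 29.6
```

```bash
python3 -m crank '[[1,[0,0,0.004],[0,0,0]],[1,[0,0,0],[0,0,0]],[0.33,[0,0,0],[0,0,0]],[0.33,[0,0,0],[0,0,0]],[0.33,[0,0,-0.02],[0,0,0]],[0.33,[0,0,-0.04],[0,0,0]],[0.33,[0,0,-0.045],[0,0,0]],[0.33,[0,0,-0.045],[0,0,0]]]'; python3 -m crank '[[0.2,[0,0,-0.045],[0,0,0]],[0.2,[0,0,-0.045],[0,0,0]],[0.1,[0.005,0.042,0],[0,0,0]],[0.1,[0,0.042,0],[0,0,0]],[0.1,[0,0.042,0],[0,0,0]],[0.1,[0,0.042,0],[0,0,0]],[0.1,[0,0.042,0],[0,0,0]],[0.1,[0,0.042,0],[0,0,0]]]'; python3 -c "
from h import *
for n in ('top','side'):
    s=snap(n);save(s,n+'7.png')
go([.5233,.2937,.20],176.4)"
```

```text
time: 25.35
tool_pos: [0.5177, -0.2293, 0.165]
ee_rot: [-3.142, -0.0, 3.086]
wrist_force: [0.7, -0.5, 0.8]
width: 0.0628
finger_force: 0.0
time: 26.15
tool_pos: [0.5269, 0.024, 0.2539]
ee_rot: [-3.142, 0.001, 3.085]
wrist_force: [0.7, -0.7, -1.3]
width: 0.0847
finger_force: 0.0
t 26.2 turn [0.1 0.1 0.8] shift after turn mm [ 20.4 266.   53.9] pos [0.5269 0.027  0.2539] F [-0.   0.6  0.3] w 0.085
```

View pics/top7.png

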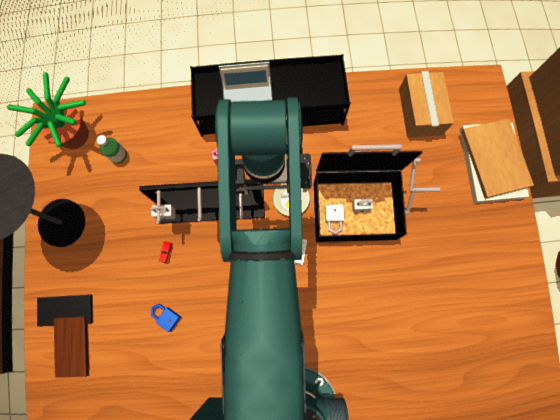

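Both locks are in the bin, at (334,215) and (363,203), and the lid is still up. Next is the lock on hook2.

```bash
python3 -m crank '[[0.1,[0.003,0.038,0],[0,0,0]],[0.1,[0.003,0.038,0],[0,0,0]],[0.1,[0.003,0.038,0],[0,0,0]],[0.1,[0.003,0.038,0],[0,0,0]],[0.1,[0.003,0.038,0],[0,0,0]],[0.1,[0.003,0.038,0],[0,0,0]],[0.1,[0.002,0.038,0],[0,0,0]],[0.1,[0,0,0],[0,0,0]]]'; python3 -m crank '[[0.1,[0,0,0.02],[0,0,0]],[0.1,[0,0,0.02],[0,0,0]],[0.1,[0,0,0],[0,0,0]]]'; python3 lk.py | grep -A2 ' 2 '; python3 -c "
from h import *
go([.5233,.2937,.121],176.4)"
```

```text
time: 27.05
tool_pos: [0.5216, 0.2923, 0.2527]
ee_rot: [3.141, -0.001, 3.09]
wrist_force: [0.4, 0.1, -0.1]
width: 0.0846
finger_force: 0.0
time: 27.35
tool_pos: [0.521, 0.287, 0.21]
ee_rot: [-3.138, -0.005, 3.084]
wrist_force: [0.2, 0.6, 0.3]
width: 0.0847
finger_force: 0.0
top 2 top n 22 rx,ry pct [[-0.0048, 0.075], [0.0011, 0.0805], [0.0045, 0.0848]] ang ((-8.245464414358139e-05, 0.08113656938076019), (0.012377873063087463, 0.009902045130729675), 89.34864807128906)
  all n 33 [0.075  0.0809 0.0873] [-0.0051 -0.0022  0.0045] [0.125 0.159]
  hook tip ry 0.0835
--
side 2 top n 145 rx,ry pct [[-0.0039, 0.0869], [0.0053, 0.1097], [0.0196, 0.1246]] ang ((0.008603276684880257, 0.10454005002975464), (0.027725212275981903, 0.04416385665535927), 1.3825699090957642)
  all n 388 [0.0865 0.1207 0.1269] [-0.0054  0.004   0.021 ] [0.116 0.158]
  hook tip ry 0.1084
t 27.4 turn [-0.  -0.   0.3] shift after turn mm [-0.7  5.9 92.5] pos [0.5222 0.2878 0.2135] F [0.3 0.7 0.4] w 0.0845
```

```bash
python3 -m crank '[[0.1,[0,0.005,0.02],[0,0,0]],[0.1,[0,0,0.025],[0,0,0]],[0.1,[0,0,0.025],[0,0,0]],[0.1,[0,0,0.02],[0,0,0]],[0.1,[0,0,0],[0,0,0]]]'; python3 -m crank '[[1,[0,0,0],[0,0,0]],[1,[0,0,0],[0,0,0]],[1,[0,0,0],[0,0,0]],[1,[0,0,0],[0,0,0]],[1,[0,0,0],[0,0,0]],[1,[0,0,0],[0,0,0]],[1,[0,0,0],[0,0,0]]]'
```

```text
time: 27.95
tool_pos: [0.5213, 0.2928, 0.1213]
ee_rot: [-3.139, -0.004, 3.085]
wrist_force: [0.5, 0.5, 0.2]
width: 0.0843
finger_force: 0.0
time: 28.65
tool_pos: [0.5226, 0.2939, 0.124]
ee_rot: [-3.141, 0.001, 3.085]
wrist_force: [-0.6, -1.8, 3.0]
width: 0.0502
finger_force: 29.8
```

```bash
python3 -m crank '[[1,[0,0,-0.006],[0,0,0]],[1,[0,0,-0.007],[0,0,0]],[1,[0,0,0],[0,0,0]],[1,[0,0,0],[0,0,0]]]'; python3 -m crank '[[1,[0.015,0,0],[0,0,0]],[1,[0.015,0,0],[0,0,0]],[1,[0.015,0,0],[0,0,0]],[1,[0.015,0,0],[0,0,0]],[1,[0,0,0],[0,0,0]],[1,[0,0,-0.04],[0,0,0]],[1,[0,0,-0.045],[0,0,0]],[1,[0,0,-0.045],[0,0,0]]]'; python3 -c "
from rod import *
go(W(-.048,-.018,.016),176.4)"
```

```text
time: 29.05
tool_pos: [0.5222, 0.2943, 0.1362]
ee_rot: [3.141, -0.0, 3.086]
wrist_force: [-0.5, -1.5, -1.8]
width: 0.0506
finger_force: 29.7
time: 29.85
tool_pos: [0.4624, 0.2972, 0.2671]
ee_rot: [-3.141, -0.001, 3.085]
wrist_force: [1.4, 0.7, -1.6]
width: 0.0502
finger_force: 29.7
t 29.9 turn [-0.  -0.   0.4] shift after turn mm [ -32.3 -521.2  251.1] pos [0.4624 0.2972 0.2671] F [ 1.4  0.7 -1.6] w 0.0502
```

```bash
python3 -m crank '[[1,[-0.0025,-0.04,0],[0,0,0]],[1,[-0.0025,-0.04,0],[0,0,0]],[1,[-0.0025,-0.04,0],[0,0,0]],[1,[-0.0025,-0.04,0],[0,0,0]],[1,[-0.0025,-0.04,0],[0,0,0]],[1,[-0.0025,-0.04,0],[0,0,0]],[1,[-0.0025,-0.04,0],[0,0,0]],[1,[-0.0025,-0.04,0],[0,0,0]]]'; python3 -m crank '[[1,[-0.0025,-0.04,0],[0,0,0]],[1,[-0.0025,-0.04,0],[0,0,0]],[1,[-0.0025,-0.04,0],[0,0,0]],[1,[-0.0025,-0.04,0],[0,0,0]],[1,[-0.0025,-0.041,0],[0,0,0]],[1,[0,0,0],[0,0,0]],[1,[0,0,0],[0,0,0]],[1,[0,0,0],[0,0,0]]]';python3 -m crank '[[1,[0,0,0.04],[0,0,0]],[1,[0,0,0.04],[0,0,0]],[1,[0,0,0.03],[0,0,0]],[1,[0,0,0],[0,0,0]],[1,[0,0,0],[0,0,0]]]';python3 -c "
from rod import *
go(W(-.048,-.018,.016),176.4)"
```

```text
time: 30.65
tool_pos: [0.4646, -0.0251, 0.2665]
ee_rot: [-3.141, 0.001, 3.085]
wrist_force: [1.1, -0.1, -2.4]
width: 0.05
finger_force: 29.7
time: 31.45
tool_pos: [0.4658, -0.224, 0.2663]
ee_rot: [3.141, 0.0, 3.086]
wrist_force: [0.1, 0.7, -1.6]
width: 0.0504
finger_force: 29.7
time: 31.95
tool_pos: [0.466, -0.2236, 0.157]
ee_rot: [-3.141, 0.0, 3.087]
wrist_force: [-0.5, -0.2, -0.8]
width: 0.0502
finger_force: 29.7
t 31.9 turn [-0.   0.   0.5] shift after turn mm [  3.9  -1.6 141. ] pos [ 0.466  -0.2236  0.157 ] F [-0.5 -0.2 -0.8] w 0.0502
```

```bash
python3 -m crank '[[1,[0.003,-0.002,0.035],[0,0,0]],[1,[0,0,0.035],[0,0,0]],[1,[0,0,0.03],[0,0,0]],[1,[0,0,0.02],[0,0,0]],[1,[0,0,0.012],[0,0,0]],[1,[0,0,0.006],[0,0,0]],[1,[0,0,0],[0,0,0]],[1,[0,0,0],[0,0,0]]]'
```

```text
time: 32.75
tool_pos: [0.4639, -0.2271, 0.0201]
ee_rot: [-3.14, 0.003, 3.086]
wrist_force: [0.3, 0.1, -1.6]
width: 0.0506
finger_force: 29.7
```

```bash
python3 -m crank '[[1,[0,0,0.003],[0,0,0]],[1,[0,0,0],[0,0,0]],[0.33,[0,0,0],[0,0,0]],[0.33,[0,0,0],[0,0,0]],[0.33,[0,0,-0.02],[0,0,0]],[0.33,[0,0,-0.04],[0,0,0]],[0.33,[0,0,-0.045],[0,0,0]],[0.33,[0,0,-0.045],[0,0,0]]]'; python3 -m crank '[[0.33,[0,0,-0.045],[0,0,0]],[0.33,[0,0,-0.045],[0,0,0]],[0.55,[0.025,0,-0.03],[0,0,7]],[0.55,[0.025,0,-0.03],[0,0,8]],[0.55,[0.025,0,0],[0,0,8]],[0.55,[0.025,0,0],[0,0,8]],[0.55,[0,0,0],[0,0,8]],[0.55,[0,0,0],[0,0,8]]]'; python3 -m crank '[[0.55,[0,0,0],[0,0,8]],[0.55,[0,0,0],[0,0,8]],[0.55,[0,0,0],[0,0,8]],[0.55,[0,0,0],[0,0,8]],[0.55,[0,0,0],[0,0,8]],[0.55,[0,0,0],[0,0,3]],[0.55,[0,0,0],[0,0,0]]]'; python3 rod.py; python3 -c "
from h import *
s=snap('top');cv2.imwrite('pics/t8c.png',cv2.resize(s['color'][130:270,290:460,::-1],None,fx=4,fy=4,interpolation=cv2.INTER_CUBIC))"
```

```text
time: 33.55
tool_pos: [0.4623, -0.2262, 0.167]
ee_rot: [3.142, -0.0, 3.086]
wrist_force: [0.3, -0.4, 0.2]
width: 0.0631
finger_force: 0.0
time: 34.35
tool_pos: [0.3663, -0.2015, 0.3164]
ee_rot: [3.141, 0.003, 2.259]
wrist_force: [-0.4, -0.1, -0.5]
width: 0.0423
finger_force: 0.0
time: 35.05
tool_pos: [0.3668, -0.2017, 0.3157]
ee_rot: [3.141, 0.001, 1.515]
wrist_force: [0.1, -0.4, 0.1]
width: 0.042
finger_force: 0.0
top 209 bar bx [0.066  0.0703 0.0773] z [0.3207 0.3248 0.3276]
side 38 bx [0.0134 0.0177 0.0248] by [-0.1919 -0.1647 -0.1387] z [0.1479 0.1531 0.1563]
side 70 bar bx [0.0653 0.0689 0.0755] z [0.3182 0.3225 0.3258]
t 35.1 turn [0.  0.  0.5] shift after turn mm [-171.3  175.5  135.6] pos [ 0.3668 -0.2017  0.3156] F [0.3 0.4 0.3] w 0.0421
t 35.1 turn [0.  0.  0.5] shift after turn mm [-171.3  175.5  191.6] pos [ 0.3668 -0.2017  0.3156] F [0.3 0.4 0.3] w 0.0421
```

View pics/t8c.png

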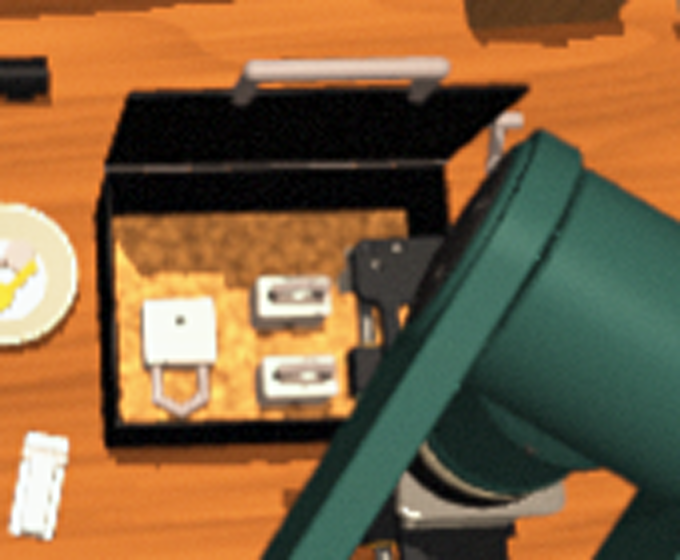

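All three padlocks are in the bin: one lying at crop (180,340), two standing at (292,300) and (298,380). The stay is still locked. Next I'll grip the rod to break the knee.

```bash
python3 -m crank '[[0.55,[-0.03,0.01,0],[0,0,0]],[0.55,[-0.035,0.025,0],[0,0,0]],[0.55,[-0.035,0.025,0],[0,0,0]],[0.55,[-0.035,0.025,0],[0,0,0]],[0.55,[-0.036,0.03,0],[0,0,0]],[0.55,[0,0.03,0],[0,0,0]],[0.55,[0,0.018,0],[0,0,0]],[0.55,[0,0,0],[0,0,0]]]'; python3 -m crank '[[0.55,[0,0,0.04],[0,0,0]],[0.55,[0,0,0.04],[0,0,0]],[0.55,[0,0,0.04],[0,0,0]],[0.55,[0,0,0],[0,0,0]],[0.55,[0,0,0],[0,0,0]]]'; python3 -c "
from rod import *
go(W(.019,-.172,.132),86.4)"
```

```text
time: 36.0
tool_pos: [0.5217, -0.3817, 0.3131]
ee_rot: [-3.14, -0.002, 1.517]
wrist_force: [-0.7, -0.0, -0.2]
width: 0.0423
finger_force: 0.0
time: 36.5
tool_pos: [0.5193, -0.3813, 0.1957]
ee_rot: [-3.141, -0.0, 1.515]
wrist_force: [0.1, -0.2, 0.7]
width: 0.0424
finger_force: 0.0
t 36.5 turn [-0.1 -0.   0.4] shift after turn mm [-1.5  0.  63.7] pos [ 0.5193 -0.3813  0.1957] F [ 0.1 -0.2  0.7] w 0.0424
```

```bash
python3 -m crank '[[0.55,[0,0,0.03],[0,0,0]],[0.55,[0,0,0.033],[0,0,0]],[0.55,[0,0,0],[0,0,0]],[1,[0,0,0],[0,0,0]],[1,[0,0,0],[0,0,0]],[1,[0,0,0],[0,0,0]],[1,[0,0,0],[0,0,0]],[1,[0,0,0],[0,0,0]]]'; python3 -c "
from rod import *
p=robot.get_obs()['tool_pos'];q=p[:2]-C;f=np.array([-.022,.083]);v=np.array([q@ex,p[2]+.019])-f;print(v,np.hypot(*v))
ph=np.arctan2(v[1],v[0]);A=np.linspace(ph,np.radians(0),13);print(np.degrees(ph));P=.080*np.c_[np.cos(A),np.sin(A)];print((np.diff(P,axis=0)*1000*[1,-1]).round(1).tolist())"
```

```text
time: 37.3
tool_pos: [0.5215, -0.3822, 0.1343]
ee_rot: [3.137, 0.002, 1.515]
wrist_force: [1.6, -0.8, 3.0]
width: 0.011
finger_force: 30.0
[0.0432848  0.07033509] 0.08258691924451916
58.3915137728371
[[5.6, 3.8], [5.3, 4.3], [4.9, 4.7], [4.5, 5.1], [4.0, 5.5], [3.6, 5.8], [3.1, 6.1], [2.5, 6.3], [2.0, 6.5], [1.4, 6.6], [0.9, 6.7], [0.3, 6.8]]
```

```bash
python3 -m crank '[[1,[0,0.0056,0.0038],[0,0,0]],[1,[0,0.0053,0.0043],[0,0,0]],[1,[0,0.0049,0.0047],[0,0,0]],[1,[0,0.0045,0.0051],[0,0,0]],[1,[0,0,0],[0,0,0]]]'
```

```text
time: 37.8
tool_pos: [0.5413, -0.3835, 0.115]
ee_rot: [3.14, 0.002, 1.515]
wrist_force: [2.5, -1.9, 1.3]
width: 0.0113
finger_force: 30.0
```

```bash
python3 -m crank '[[1,[0,0.004,0.0055],[0,0,0]],[1,[0,0.0036,0.0058],[0,0,0]],[1,[0,0.0031,0.0061],[0,0,0]],[1,[0,0.0025,0.0063],[0,0,0]],[1,[0,0,0],[0,0,0]]]'; python3 -m crank '[[1,[0,0.002,0.0065],[0,0,0]],[1,[0,0.0014,0.0066],[0,0,0]],[1,[0,0.0009,0.0067],[0,0,0]],[1,[0,0.0003,0.0068],[0,0,0]],[1,[0,0,0],[0,0,0]]]'; python3 -c "
from h import *
s=snap('side');cv2.imwrite('pics/s9c.png',cv2.resize(s['color'][60:260,220:420,::-1],None,fx=3,fy=3,interpolation=cv2.INTER_CUBIC))"
```

```text
time: 38.3
tool_pos: [0.5536, -0.3842, 0.0918]
ee_rot: [3.141, 0.002, 1.515]
wrist_force: [0.5, -2.4, 3.3]
width: 0.0112
finger_force: 30.0
time: 38.8
tool_pos: [0.5588, -0.3845, 0.0649]
ee_rot: [3.139, 0.002, 1.515]
wrist_force: [3.1, -4.0, 1.2]
width: 0.0108
finger_force: 30.0
```

View pics/s9c.png

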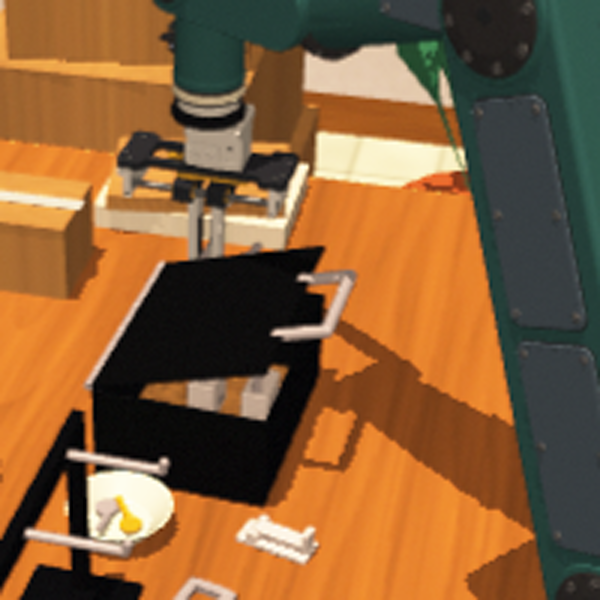

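The lid is nearly down, at about 0.3–0.4 rad, with the handle at crop (325,300). I'll release it to sink, then back away.

```bash
python3 -m crank '[[0.55,[0,0,0],[0,0,0]],[0.55,[0,0,0],[0,0,0]],[0.55,[0,0,-0.02],[0,0,0]],[0.55,[0,0,-0.04],[0,0,0]],[0.55,[0,0,-0.045],[0,0,0]],[0.55,[0,0,-0.045],[0,0,0]],[0.55,[-0.03,0,-0.045],[0,0,0]],[0.55,[-0.04,0,-0.04],[0,0,0]]]'; python3 -m crank '[[0.55,[-0.04,0,0],[0,0,0]],[0.55,[-0.04,0,0],[0,0,0]],[0.55,[0,0,0],[0,0,0]],[0.55,[0,0,0],[0,0,0]],[0.55,[0,0,0],[0,0,0]],[0.55,[0,0,0],[0,0,0]],[0.55,[0,0,0],[0,0,0]],[0.55,[0,0,0],[0,0,0]]]'; python3 -m crank '[[0.55,[0,0,0],[0,0,0]],[0.55,[0,0,0],[0,0,0]],[0.55,[0,0,0],[0,0,0]],[0.55,[0,0,0],[0,0,0]],[0.55,[0,0,0],[0,0,0]],[0.55,[0,0,0],[0,0,0]],[0.55,[0,0,0],[0,0,0]],[0.55,[0,0,0],[0,0,0]]]'
cat > lid.py <<'E'
from rod import *
s=snap('top');X=cloud(s);q=X[...,:2]-C;bx=q@ex;by=q@ey;z=X[...,2]
m=(abs(by)<.1)&(abs(bx)<.075)&(z<.3);print('lid slope',np.polyfit(bx[m],z[m],1),len(z[m]))
m=(abs(by)<.04)&(bx<-.105)&(bx>-.16)&(z>.06)&(z<.25);print('bar',np.median(z[m]))
m=(bx>.02)&(bx<.08)&(by<-.135)&(by>-.2)&(z>.03)&(z<.15);print('rod',np.median(bx[m]),np.median(z[m]))
s=snap('side');save(s,'end.png')
E
python3 lid.py
```

```text
time: 39.65
tool_pos: [0.5547, -0.4451, 0.2943]
ee_rot: [3.141, 0.0, 1.518]
wrist_force: [0.8, -1.7, 0.0]
width: 0.0426
finger_force: 0.0
time: 40.45
tool_pos: [0.5503, -0.5254, 0.2924]
ee_rot: [3.141, 0.001, 1.516]
wrist_force: [0.9, -0.2, 1.0]
width: 0.0424
finger_force: 0.0
time: 41.25
tool_pos: [0.55, -0.5265, 0.291]
ee_rot: [3.142, 0.0, 1.515]
wrist_force: [1.0, 0.7, -0.8]
width: 0.0423
finger_force: 0.0
lid slope [-0.00203517  0.10496769] 4311
bar 0.10738680793645591
rod 0.05224427960484297 0.06152538620888304
```

View pics/end.png

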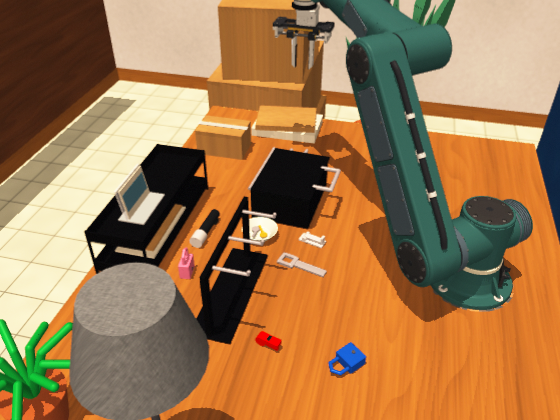

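The lid at (290,180) is shut, with a measured slope of about 0. The hooks are empty, the bystanders are in place and the arm is clear. Handing in.

```bash
python3 -c "
from bench import robot
print(robot.close_job())"
```

```text
the job is handed in; nothing more can be done
None
```

The job is handed in: all three padlocks present (two from the hooks, one from the table) are in the bin, the stay is folded, the lid measured shut (slope about 0), the other things are in place, and the hand-in call returned no verdict.

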